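# Close and bar the tumbling barrel

## Task

The tumbling barrel is loaded with rings: swing its hinged lid shut, then lock it with the loose steel retaining bar. The bar lies lengthwise across the shut lid, level, with one end in the spring-loaded cup keeper and the other end caught under the lip of the fixed hook keeper; the bar is a little too long to drop straight in, so tuck one end into the cup, push the cup back against its spring, lower the other end past the lip and let the spring hold it there. Leave the other tools where they lie.

Things in the scene. Friction and masses are not known exactly. Their poses are not given: they have to be found in the camera images.
- barrel: six-sided black tumbling barrel with aluminium end plates, fixed to a wooden board 104 x 150 mm; 139 mm from front to back, 156 mm long without the keepers, its flat top 130 mm above the bench. Origin: on the bench under its middle; y along the barrel's length towards the spring keeper, z up; the lid's hinge is on the +x side. All keeper positions below are in this frame.
- lid (a joint): angle of the aluminium lid (70 mm from hinge to front edge, 126 mm along the barrel, 7 mm thick, plus a pull tab 44 mm wide that reaches 11 mm beyond the front edge); 0 = shut, 1.57 = standing upright; stiff hinge, it stays where it is left. Shut, its top lies at z = 137 mm and the rubber pad in its middle (26 mm across) at 140 mm.
- lid_hinge (a point): middle of the lid's hinge axis (axis along the barrel's y), at x = 39, z = 134.5 mm in the barrel's frame
- lid_tab (a point): on the top (outer) face of the lid's pull tab, 83 mm from the hinge axis; moves with the lid
- spring_keeper (a joint): how far the spring cup is pushed back, 0 to 0.015 m towards the barrel's +y; the spring pushes it towards the hook with 4.5 N at 0 and 11 N at the end of its travel; about 0.003 with the bar in place
- cup_floor (a point): spring cup keeper at the barrel's +y end: the foot of the cup's back wall (moves with the cup), at y = 87, z = 142 mm when the cup is free. The bar's end rests on a steel shelf at z = 142 mm; the pocket is 26 mm wide between its cheeks and 14 mm high under a roof that reaches 12 mm from the back wall towards the hook (roof top at z = 160 mm).
- hook_floor (a point): fixed hook keeper at the barrel's -y end: the foot of its back wall, at y = -90, z = 142 mm. Floor at z = 142 mm; 26 mm wide between its cheeks, which begin 16 mm from the back wall; a lip overhangs the floor by 6 mm from the back wall, its underside 12.5 mm over the floor, its top at z = 159.5 mm.
- bar: loose steel retaining bar 180 mm long (its y), 20 mm wide (x), 10 mm thick (z), 0.3 kg, with a black flat-sided grip in the middle of its top, 16 mm wide, 46 mm along the bar, rising to 37 mm above the bar's underside; the two ends are alike. Origin: centre of its underside. Seated, its origin lies at x = 0, y = 0, z = 142 mm in the barrel's frame.
- brass_brush: brass wire brush with wooden handle, 170 x 27 x 24 mm, a bystander; origin at its underside's centre
- flat_pliers: flat pliers with red grips, 134 x 64 x 10 mm, a bystander; origin at its underside's centre
- tweezers: steel tweezers, 147 x 31 x 9 mm, a bystander; origin at its underside's centre
- lighter: black lighter, 25 x 88 x 12 mm, a bystander; origin at its underside's centre
- jar_lid: round jar lid, 49 mm across, 9 mm high, a bystander; origin at its underside's centre

How it is judged:
On the way:
1. the lid is shut (value of joint lid below 0.04 rad), for 0.2 s.
At the end, for the whole second after the job is handed in: Lid shut (0.04 rad). Bar at rest along the barrel over the lid, level (0.05 rad), in line (0.06 rad), within 5 mm sideways, 3 mm lengthwise and 3 mm in height of its seat: one end in the spring cup (pushed back 1 to 6.5 mm), the other against the back wall under the hook's lip (value of joint lid below 0.04 rad and x of bar in the frame of barrel between -0.005 and 0.005 m and y of bar in the frame of barrel between -0.003 and 0.003 m and z of bar in the frame of barrel between 0.139 and 0.1455 m and angle between bar's own z axis and vertical below 0.05 rad and angle between the y axis of bar and the y axis of barrel, either way round below 0.06 rad and value of joint spring_keeper between 0.001 and 0.0065 m and linear speed of bar below 0.02 m/s); the robot touches nothing.
It fails at once if a bystander (brush, pliers, tweezers, lighter or jar lid) is moved by more than 3 cm (distance of any of brass_brush, flat_pliers, tweezers, lighter, jar_lid from where it was at the start of the episode above 0.03 m).
It also fails if it takes over 59 s, if anything falls off the work surface, if the arm or the gripper's body presses on something with over 40 N, if the wrist force passes 120 N, or if a joint passes its speed limit or range.

## Robot

A 6-joint arm with a two-finger parallel gripper is mounted at the origin on a cart in front of the work surface, level with it; the furniture and walls round the work are solid. World frame = base frame: x ahead of the robot, y to its left, z up, the work surface at z = 0. Lengths are in m, angles in rad, forces in N, time in s.
With the tool pointing down it reaches from about 0.275 to 0.85 m from the base axis. Payload 19 kg.
Tool frame: the origin (TCP) lies midway between the tips of the shut fingers; the grasp point (between the pads) lies 19 mm behind it; z points along the fingers, y is the line along which they close (so a half turn about z gives the same grasp; the last joint's range is limited). The gripper opens to 85 mm and grips with 20 to 120 N. Pads are 22 mm wide; open, the fingers measure 114 mm over their backs; the gripper's body (76 mm by 85 mm) begins 54 mm behind the grasp point. The pads swing forward as they close: fully open they stand 13 mm farther back than shut.
Start: joints at [1.208, 0.15, 1.437, -0, 1.554, -0.134], TCP at [0.13, 0.56, 0.231] pointing down, gripper open.
Joint ranges: [-2.8, 2.8], [-0.68, 2.1], [0.12, 2.68], [-1.39, 4.53], [0.16, 2.79], [-2.81, 2.81]. Speed limits (rad/s): [1.89, 1.89, 2.22, 3.01, 3.01, 3.01].

## Interface

Orientations are given as a rotation vector (axis times angle).
In Python, from workcell import robot, optics, ticket gives the robot as it stands.
- The arm moves only by the tool step_arm, never from a script. Its argument "motion" is a list of rows, each an object of numbers: "dx", "dy", "dz": the shift along the world's x, y, z in cm; "rx", "ry", "rz": the turn, a rotation vector about the world's x, y, z in degrees. A call has 1 to 8 rows; each row shifts and turns the commanded pose from where the row before left it; what a row does not reach is not made up. A row lasts 1/12 s, in which the tool goes at most 41.7 mm and 7.16 degrees, less where a joint would pass 70% of its speed; a pose out of reach is approached as far as the arm can. A call is refused whole if a number of a shift passes 4.17 or a number of a turn 7.16, either way. A call with a gripper value outside its range is refused whole. "fingers" is the finger opening in cm, from 0 to 8.54, set as the call begins (left out, the last holds). The fingers move at their own pace and stop on an object; "force" is the grip in N (left out, the last holds). Time passes only in rows, so rows that do not move let the fingers close. It gives the time, the measured TCP pose, the force, the opening and the grip force at its end, in the units of the state.
- robot.get_state(): the state, without advancing time (a new reading comes with each control period).
- optics.capture(name): name is "scene" or "top"; returns (picture, depth): 480x640x3 uint8, red, green, blue; 480x640 float32, m along the optical axis (not along the pixel's ray), 0 where there is no reading.
- optics.camera_params(name): a dict with "intrinsics" (3x3 intrinsics, pixels), "dist" ([k1, k2, p1, p2, k3] as OpenCV has them; the pictures are not rectified), "xyz" and "attitude" of the camera in the world. Camera axes: x right, y down, z forward; pixel columns grow to the right and rows downward; lengths in m; the calibration is good to about 2 mm. A picture is of the moment at which its call begins. camera_params takes no time and is no camera call.
- ticket.close_job(): hands the job in; it is judged then, once.
Trained networks look in the newest picture that a camera, given by its name, has taken for a name from the list of things; names that differ only in an ending like _2 or _b are one class to them, and where a whole thing is asked for, a point or a joint stands for the part that bears it (a point fixed in the world has none). Each returns a list of dicts, best first, with "conf" (0 to 1); they miss things now and then, are a little off and sometimes report something else, mostly with a low value. They report only what shows in the picture. A call takes as long as a camera call.
- optics.recognise(thing, camera): "rect" ([left, top, right, bottom] in pixels, round what is visible of it).
The state is a dict: "t": time; "qpos": joint angles; "dq": joint speeds; "joint_torque": joint torques, N m; "tool_pos": TCP position; "tool_rot": TCP orientation; "wrist_force": force on the tool from outside, world axes, zero at the start; "moment": the same for the moment, N m; "width": finger opening in m; "grip_force": force on a finger pad.
Only numpy, scipy, OpenCV 4.12 (cv2) and the standard library are available. Lean on these libraries where they do the work, as an engineer would, in place of code of your own. Each camera call takes 0.05 s, during which the arm holds its last target. There are 200 camera calls.

## Working session

There is one attempt and no reset: what is moved stays moved. The work goes in short steps, Python scripts to look and compute and a tool call to move; the robot and the scene stay as the last step left them, time stands still between calls to the robot, and variables do not carry over. Pictures are saved under pics/ and viewed, at most 10 in all, crops included, and the job is handed in when it is done.

Besides the shell and the picture viewer there is one more tool, called after "Call:" by a JSON object that holds its "fn" and its "kwargs". step_arm: Moves the arm, as the interface text tells. Its arguments: {"type":"object","properties":{"motion":{"type":"array","items":{"type":"object","properties":{"dx":{"type":"number"},"dy":{"type":"number"},"dz":{"type":"number"},"rx":{"type":"number"},"ry":{"type":"number"},"rz":{"type":"number"}}}},"fingers":{"type":"number"},"force":{"type":"number"}},"required":["motion"]}

```bash
ls; mkdir -p pics; cat > h.py <<'E'
import numpy as np, cv2
from scipy.spatial.transform import Rotation as R
from workcell import robot, optics, ticket
def cap(n,save=None):
    p,d=optics.capture(n)
    if save: cv2.imwrite('pics/'+save,p[:,:,::-1])
    return p,d
def cam(n):
    c=optics.camera_params(n); a=np.array(c['attitude'],float)
    Rm=a if a.shape==(3,3) else R.from_rotvec(a).as_matrix()
    return np.array(c['intrinsics'],float),np.array(c['dist'],float),np.array(c['xyz'],float),Rm
def cloud(n,d):
    K,D,t,Rm=cam(n); h,w=d.shape
    u,v=np.meshgrid(np.arange(w),np.arange(h))
    xy=cv2.undistortPoints(np.stack([u,v],-1).reshape(-1,1,2).astype(np.float64),K,D).reshape(h,w,2)
    P=np.dstack([xy[...,0]*d,xy[...,1]*d,d])@Rm.T+t
    P[d<=0]=np.nan
    return P
def proj(n,P):
    K,D,t,Rm=cam(n); pc=(np.atleast_2d(P)-t)@Rm
    return cv2.projectPoints(pc,np.zeros(3),np.zeros(3),K,D)[0].reshape(-1,2)
E
python3 - <<'E'
from h import *
for n in('scene','top'):
    p,d=cap(n,n+'0.png'); c=optics.camera_params(n); print(n,c['xyz'],c['attitude'],c['intrinsics'])
    np.save(n+'0.npy',cloud(n,d))
    for o in ['barrel','lid','lid_tab','bar','spring_keeper','cup_floor','hook_floor']:
        print(o,[(r['rect'],round(r['conf'],2)) for r in optics.recognise(o,n)[:2]])
s=robot.get_state();print(s)
E
```

```text
pics
scene [-0.0605703  -0.72052132  1.17743371] [-2.31976316  0.7437332  -0.28927795] [[592.75149176   0.         316.07192593]
 [  0.         592.75149176 234.95493662]
 [  0.           0.           1.        ]]
barrel [([316.2, 206.6, 400.6, 312.0], 0.87)]
lid [([351.8, 203.8, 400.3, 255.8], 0.88)]
lid_tab [([353.7, 204.5, 399.7, 252.9], 0.71)]
bar [([345.8, 338.9, 408.5, 395.0], 0.9), ([354.5, 205.4, 397.0, 254.0], 0.72)]
spring_keeper [([326.9, 218.0, 343.8, 231.1], 0.47)]
cup_floor [([326.3, 217.7, 345.0, 232.2], 0.72)]
hook_floor [([318.4, 202.3, 401.8, 312.6], 0.56), ([227.5, 196.8, 277.8, 230.3], 0.4)]
top [0.34785368 0.0266152  1.25825262] [-2.15948627  2.14617846 -0.10566697] [[571.94546272   0.         318.66706433]
 [  0.         571.94546272 242.94354153]
 [  0.           0.           1.        ]]
barrel [([311.0, 174.0, 429.8, 252.8], 0.62)]
lid [([344.8, 173.8, 409.8, 199.1], 0.86)]
lid_tab [([344.0, 174.1, 411.6, 199.8], 0.66)]
bar [([456.4, 227.4, 480.2, 307.8], 0.67)]
spring_keeper [([324.6, 205.6, 342.1, 223.0], 0.59)]
cup_floor [([319.0, 207.1, 339.7, 226.9], 0.65)]
hook_floor [([307.1, 179.0, 433.5, 252.2], 0.89)]
{'t': 0.8, 'qpos': array([ 1.20801200e+00,  1.50525845e-01,  1.43740890e+00,  3.79619803e-05,
        1.55378613e+00, -1.34007329e-01]), 'dq': array([-1.91221077e-05, -8.29780815e-05, -1.29767446e-03, -1.22485568e-03,
        5.43211914e-04, -6.24396415e-05]), 'joint_torque': array([-3.07925759e-03, -7.12701774e+01, -5.71050990e+01, -8.90860497e-05,
        6.46522931e-04,  6.91545893e-05]), 'tool_pos': array([0.13040434, 0.55999097, 0.2312474 ]), 'tool_rot': array([-3.58572099e-01, -3.12099362e+00,  1.80564766e-04]), 'wrist_force': array([-0.02352781, -0.21232174, -0.07779239]), 'moment': array([ 0.04595465, -0.02286418,  0.00594176]), 'grip_force': 0.0, 'width': 0.08519712999985966}
```

```bash
python3 - <<'E'
import cv2
a=cv2.imread('pics/scene0.png')[180:420,210:450];b=cv2.imread('pics/top0.png')[150:330,280:520]
cv2.imwrite('pics/s1.png',cv2.resize(a,None,fx=2.5,fy=2.5,interpolation=cv2.INTER_CUBIC))
cv2.imwrite('pics/t1.png',cv2.resize(b,None,fx=3.3,fy=3.3,interpolation=cv2.INTER_CUBIC))
E
```

```text
(no output)
```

View pics/s1.png

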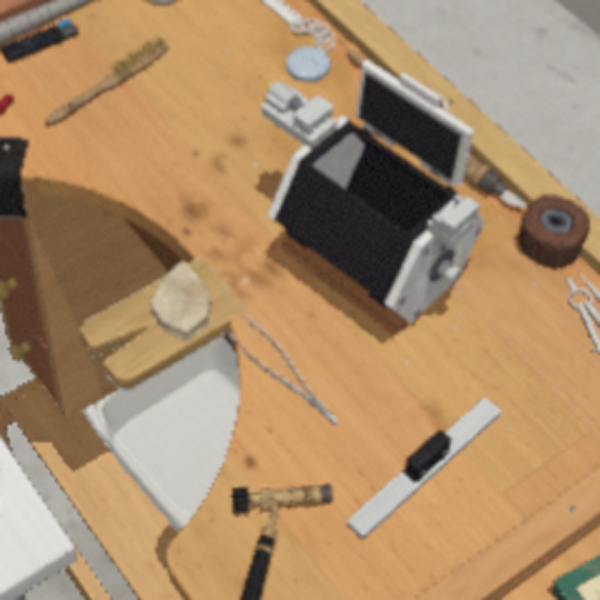

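View pics/t1.png

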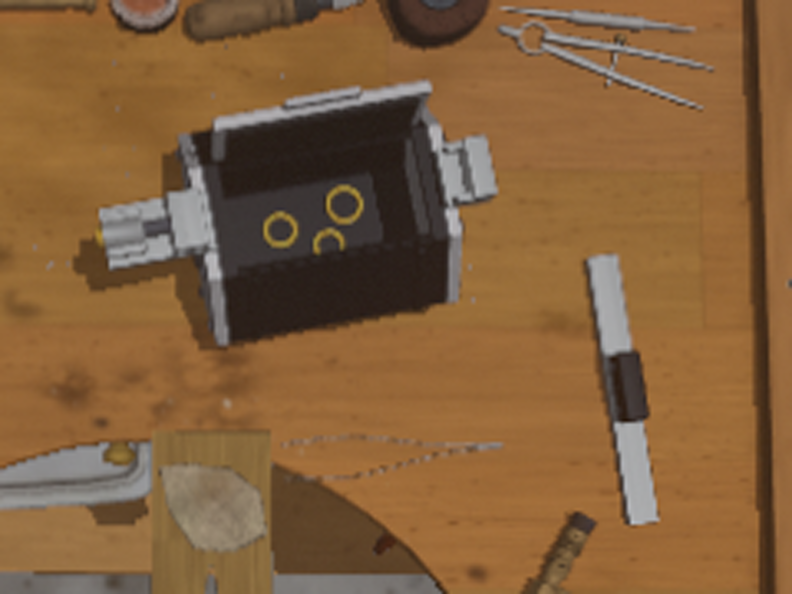

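View pics/top0.png

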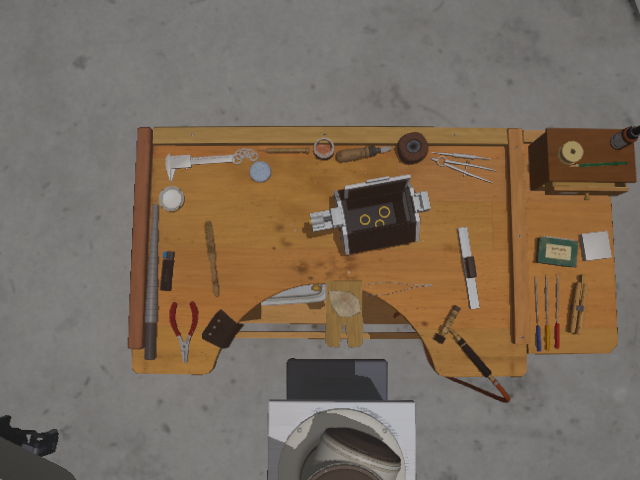

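```bash
python3 - <<'E'
from h import *
for n in('scene','top'):
    P=np.load(n+'0.npy'); x,y,z=P[...,0],P[...,1],P[...,2]
    tb=(abs(z)<.01)&(x>.3)&(x<.6)&(abs(y)<.3); print(n,'table z',np.nanmedian(z[tb]),np.nanstd(z[tb]))
    # bar
    u,v=proj(n,[.3,-.3,0])[0]
    r=dict(scene=(345,338,409,396),top=(455,226,482,310))[n]
    m=np.zeros(z.shape,bool);m[r[1]:r[3],r[0]:r[2]]=1
    for lo,hi in((.005,.016),(.025,.045)):
        q=P[m&(z>lo)&(z<hi)]; c=q.mean(0); w=np.linalg.svd(q-c,full_matrices=False)
        e=(q-c)@w[2][0]; f=(q-c)@w[2][1]; print('bar',lo,len(q),c,'dir',w[2][0],'ext',e.min(),e.max(),f.min(),f.max(),'medz',np.median(q[:,2]))
        rc=cv2.minAreaRect(q[:,:2].astype(np.float32)*1000);print(rc)
    B=(x>.3)&(x<.65)&(y>-.25)&(y<.2)
    h=np.histogram(z[B&(z>.02)],bins=np.arange(.02,.26,.01));print(list(zip(np.round(h[1],2),h[0])))
    for lo,hi in((.138,.149),(.15,.17)):
        q=P[B&(z>lo)&(z<hi)]; print(lo,len(q))
        if len(q):
            k=cv2.connectedComponentsWithStats((B&(z>lo)&(z<hi)).astype(np.uint8),connectivity=8)
            for i in range(1,k[0]):
                if k[2][i,4]>8:
                    g=P[k[1]==i];print(i,len(g),k[2][i],g.mean(0),g.min(0),g.max(0),np.median(g[:,2]))
    q=P[B&(z>.165)&(z<.26)]; c=q.mean(0);w=np.linalg.svd(q-c,full_matrices=False);print('lid',len(q),c,w[1],w[2],q.min(0),q.max(0))
E
```

```text
scene table z 0.00039394057428132623 0.0030178242860663695
bar 0.005 569 [ 0.43163412 -0.27728927  0.01027584] dir [-9.90494070e-01 -1.37555118e-01 -2.95843701e-04] ext -0.09670530506542485 0.08443474648086427 -0.06252097547564653 0.09914135721058301 medz 0.010333958888202766
((439.7523498535156, -272.54071044921875), (138.1541748046875, 143.7895965576172), 57.285579681396484)
bar 0.025 175 [ 0.43601183 -0.27847066  0.03584086] dir [-0.98876878 -0.13505155 -0.06401076] ext -0.024691755654605903 0.021044762711205384 -0.011282999496751002 0.009409018773684141 medz 0.036644190381535324
((437.9136047363281, -277.2627868652344), (45.39720916748047, 17.326377868652344), 9.600846290588379)
[(np.float64(0.02), np.int64(345)), (np.float64(0.03), np.int64(194)), (np.float64(0.04), np.int64(205)), (np.float64(0.05), np.int64(225)), (np.float64(0.06), np.int64(278)), (np.float64(0.07), np.int64(421)), (np.float64(0.08), np.int64(392)), (np.float64(0.09), np.int64(365)), (np.float64(0.1), np.int64(366)), (np.float64(0.11), np.int64(316)), (np.float64(0.12), np.int64(519)), (np.float64(0.13), np.i
[... 4313 characters left out ...]
63804  0.15983896] [ 0.5665263  -0.12531543  0.15003304] [ 0.59190602 -0.00148449  0.16998309] 0.15983069596973487
2 173 [415 191  16  21 173] [ 0.56026544 -0.15789954  0.15863247] [ 0.54086187 -0.16991782  0.15012457] [ 0.57975946 -0.14098744  0.16543894] 0.1589424402752211
3 385 [309 207  34  21 385] [0.52618711 0.03153738 0.15786595] [0.50835591 0.0021667  0.15002673] [0.54691469 0.066449   0.16548399] 0.15850086189955714
lid 769 [ 0.58183774 -0.06312717  0.19819819] [0.97511368 0.41090332 0.084581  ] [[-0.18855448  0.98185197 -0.02034493]
 [ 0.24469187  0.06703354  0.96728093]
 [-0.95109048 -0.17740691  0.25289067]] [ 0.5203431  -0.15701261  0.16503782] [0.60039127 0.04295721 0.22295784]
```

Call:
{"fn": "step_arm", "kwargs": {"motion": [{"dz": 3},{"dz": 3},{"dx": 2.6,"dy": -3},{"dx": 2.6,"dy": -3},{"dx": 2.6,"dy": -3},{"dx": 2.6,"dy": -3},{"dx": 2.6,"dy": -3},{"dx": 2.6,"dy": -3}], "fingers": 0}}

```text
invalid input
```

Call:
{"fn": "step_arm", "kwargs": {"motion": [{"dx": 2.6,"dy": -3},{"dx": 2.6,"dy": -3},{"dx": 2.6,"dy": -3},{"dx": 2.6,"dy": -3},{"dx": 2.6,"dy": -3},{"dx": 2.6,"dy": -3},{"dx": 2.6,"dy": -3},{"dx": 2.6,"dy": -3}]}}

```text
invalid input
```

Call:
{"fn": "step_arm", "kwargs": {"motion": [{"dx": 2.6,"dy": -3},{"dx": 2.6,"dy": -3},{"dx": 2.6,"dy": -3},{"dx": 2.6,"dy": -3},{"dx": 2.6,"dy": -3},{"dx": 2.6,"dy": -3},{}]}}

```text
invalid input
```

Call:
{"fn": "step_arm", "kwargs": {"motion": [{"dx": 0,"dy": 0,"dz": 3,"rx": 0,"ry": 0,"rz": 0},{"dx": 0,"dy": 0,"dz": 3,"rx": 0,"ry": 0,"rz": 0},{"dx": 2.6,"dy": -3,"dz": 0,"rx": 0,"ry": 0,"rz": 0},{"dx": 2.6,"dy": -3,"dz": 0,"rx": 0,"ry": 0,"rz": 0},{"dx": 2.6,"dy": -3,"dz": 0,"rx": 0,"ry": 0,"rz": 0},{"dx": 2.6,"dy": -3,"dz": 0,"rx": 0,"ry": 0,"rz": 0},{"dx": 2.6,"dy": -3,"dz": 0,"rx": 0,"ry": 0,"rz": 0},{"dx": 2.6,"dy": -3,"dz": 0,"rx": 0,"ry": 0,"rz": 0}], "fingers": 0}}

```text
t: 1.47
tool_pos: [0.2871, 0.3784, 0.2914]
tool_rot: [0.358, 3.121, 0.0]
wrist_force: [0.6, 1.0, 0.4]
width: -0.0001
grip_force: 0.0
```

Call:
{"fn": "step_arm", "kwargs": {"motion": [{"dx": 2.6,"dy": -3,"dz": 0,"rx": 0,"ry": 0,"rz": 0},{"dx": 2.6,"dy": -3,"dz": 0,"rx": 0,"ry": 0,"rz": 0},{"dx": 2.6,"dy": -3,"dz": 0,"rx": 0,"ry": 0,"rz": 0},{"dx": 2.6,"dy": -3,"dz": 0,"rx": 0,"ry": 0,"rz": 0},{"dx": 2.6,"dy": -3,"dz": 0,"rx": 0,"ry": 0,"rz": 0},{"dx": 2.6,"dy": -3,"dz": 0,"rx": 0,"ry": 0,"rz": 0},{"dx": 2.6,"dy": -3,"dz": 0,"rx": 0,"ry": 0,"rz": 0},{"dx": 2.6,"dy": -3,"dz": 0,"rx": 0,"ry": 0,"rz": 0}]}}

```text
t: 2.13
tool_pos: [0.4954, 0.1381, 0.2915]
tool_rot: [0.359, 3.121, 0.0]
wrist_force: [0.6, 0.3, 0.4]
width: -0.0002
grip_force: 0.0
```

Call:
{"fn": "step_arm", "kwargs": {"motion": [{"dx": 2.6,"dy": -3,"dz": 0,"rx": 0,"ry": 0,"rz": 0},{"dx": 2.6,"dy": -3,"dz": 0,"rx": 0,"ry": 0,"rz": 0},{"dx": 2.6,"dy": -3,"dz": 0,"rx": 0,"ry": 0,"rz": 0},{"dx": 2.6,"dy": -3,"dz": 0,"rx": 0,"ry": 0,"rz": 0},{"dx": 2.6,"dy": -3,"dz": 0,"rx": 0,"ry": 0,"rz": 0},{"dx": 2.4,"dy": -3,"dz": 0,"rx": 0,"ry": 0,"rz": 0},{"dx": 0,"dy": 0,"dz": -2,"rx": 0,"ry": 0,"rz": 0},{"dx": 0,"dy": 0,"dz": 0,"rx": 0,"ry": 0,"rz": 0}]}}

```text
t: 2.8
tool_pos: [0.6485, -0.0416, 0.2671]
tool_rot: [-0.362, -3.116, -0.0]
wrist_force: [-0.7, 1.1, 0.1]
width: -0.0001
grip_force: 0.0
```

Call:
{"fn": "step_arm", "kwargs": {"motion": [{"dx": 0,"dy": 0,"dz": -3.5,"rx": 0,"ry": 0,"rz": 0},{"dx": 0,"dy": 0,"dz": -3.0,"rx": 0,"ry": 0,"rz": 0},{"dx": 0,"dy": 0,"dz": 0,"rx": 0,"ry": 0,"rz": 0},{"dx": -1.0,"dy": -0.2,"dz": 0,"rx": 0,"ry": 0,"rz": 0},{"dx": -1.0,"dy": -0.2,"dz": 0,"rx": 0,"ry": 0,"rz": 0},{"dx": -1.0,"dy": -0.2,"dz": 0,"rx": 0,"ry": 0,"rz": 0},{"dx": -1.0,"dy": -0.2,"dz": 0,"rx": 0,"ry": 0,"rz": 0},{"dx": -1.0,"dy": -0.2,"dz": 0,"rx": 0,"ry": 0,"rz": 0}]}}

```text
t: 3.47
tool_pos: [0.598, -0.0494, 0.2087]
tool_rot: [0.357, 3.119, -0.0]
wrist_force: [0.8, 0.2, 0.4]
width: 0.0004
grip_force: 0.7
```

Call:
{"fn": "step_arm", "kwargs": {"motion": [{"dx": -1.2,"dy": -0.23,"dz": 0,"rx": 0,"ry": 0,"rz": 0},{"dx": -1.2,"dy": -0.23,"dz": 0,"rx": 0,"ry": 0,"rz": 0},{"dx": -0.9,"dy": -0.17,"dz": -0.3,"rx": 0,"ry": 0,"rz": 0},{"dx": -0.9,"dy": -0.17,"dz": -0.4,"rx": 0,"ry": 0,"rz": 0},{"dx": -0.8,"dy": -0.15,"dz": -0.6,"rx": 0,"ry": 0,"rz": 0},{"dx": -0.8,"dy": -0.15,"dz": -0.6,"rx": 0,"ry": 0,"rz": 0},{"dx": -0.6,"dy": -0.11,"dz": -0.7,"rx": 0,"ry": 0,"rz": 0},{"dx": -0.6,"dy": -0.11,"dz": -0.8,"rx": 0,"ry": 0,"rz": 0}]}}

```text
t: 4.13
tool_pos: [0.5282, -0.0631, 0.1733]
tool_rot: [0.358, 3.119, -0.0]
wrist_force: [1.1, 0.1, 0.4]
width: 0.0001
grip_force: 0.4
```

Call:
{"fn": "step_arm", "kwargs": {"motion": [{"dx": -0.4,"dy": -0.08,"dz": -0.8,"rx": 0,"ry": 0,"rz": 0},{"dx": -0.4,"dy": -0.08,"dz": -0.9,"rx": 0,"ry": 0,"rz": 0},{"dx": -0.2,"dy": -0.04,"dz": -0.9,"rx": 0,"ry": 0,"rz": 0},{"dx": 0,"dy": 0,"dz": -0.7,"rx": 0,"ry": 0,"rz": 0},{"dx": 0,"dy": 0,"dz": 0,"rx": 0,"ry": 0,"rz": 0}]}}

```text
t: 4.55
tool_pos: [0.518, -0.0651, 0.1376]
tool_rot: [-0.359, -3.119, -0.0]
wrist_force: [-0.1, 0.5, -0.6]
width: 0.0
grip_force: 0.0
```

Call:
{"fn": "step_arm", "kwargs": {"motion": [{"dx": 0,"dy": 0,"dz": -0.3,"rx": 0,"ry": 0,"rz": 0},{"dx": 0,"dy": 0,"dz": 0,"rx": 0,"ry": 0,"rz": 0},{"dx": 0,"dy": 0,"dz": 0,"rx": 0,"ry": 0,"rz": 0}]}}

```text
t: 4.8
tool_pos: [0.5187, -0.0652, 0.1369]
tool_rot: [0.358, 3.121, -0.0]
wrist_force: [-5.2, 1.0, 9.0]
width: 0.0
grip_force: 4.1
```

```bash
python3 - <<'E'
from h import *
p,d=cap('scene'); P=cloud('scene',d)
cv2.imwrite('pics/s2.png',cv2.resize(p[150:350,260:460,::-1],None,fx=3,fy=3))
print(robot.get_state()['wrist_force'],robot.get_state()['tool_pos'])
E
```

```text
[-3.95478587  0.46507999  8.53993963] [ 0.51868529 -0.06522538  0.13694843]
```

View pics/s2.png

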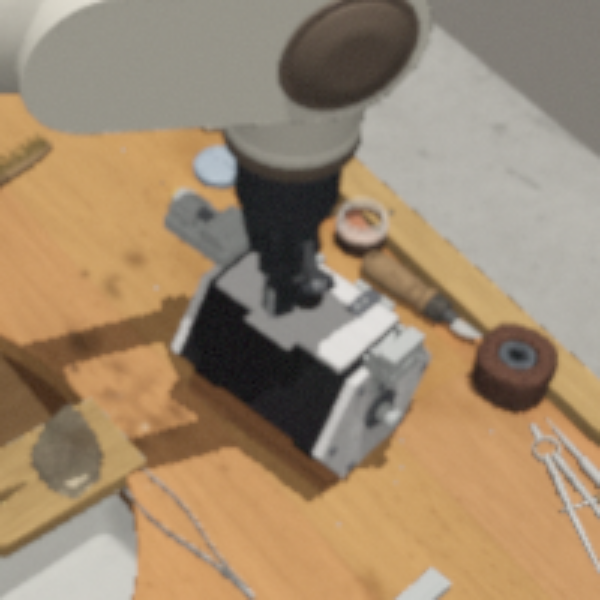

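Call:
{"fn": "step_arm", "kwargs": {"motion": [{"dx": 0,"dy": 0,"dz": 4,"rx": 0,"ry": 0,"rz": 0},{"dx": 0,"dy": 0,"dz": 4,"rx": 0,"ry": 0,"rz": 0},{"dx": -1.0,"dy": -3.5,"dz": 0,"rx": 0,"ry": 0,"rz": 4},{"dx": -1.0,"dy": -3.5,"dz": 0,"rx": 0,"ry": 0,"rz": 4},{"dx": -1.0,"dy": -3.5,"dz": 0,"rx": 0,"ry": 0,"rz": 4},{"dx": -1.0,"dy": -3.5,"dz": 0,"rx": 0,"ry": 0,"rz": 4},{"dx": -1.0,"dy": -3.5,"dz": 0,"rx": 0,"ry": 0,"rz": 4},{"dx": -2,"dy": -3.3,"dz": 0,"rx": 0,"ry": 0,"rz": 1}], "fingers": 6}}

```text
t: 5.52
tool_pos: [0.4486, -0.2751, 0.2163]
tool_rot: [-0.224, 3.133, -0.001]
wrist_force: [0.4, -0.5, 1.0]
width: 0.0599
grip_force: 0.0
```

```bash
python3 - <<'E'
from h import *
ps=[cap('top') for _ in range(4)];cv2.imwrite('pics/t2.png',ps[0][0][:,:,::-1])
s=[cap('scene') for _ in range(4)];cv2.imwrite('pics/s3.png',s[0][0][:,:,::-1])
for n,l in(('top',ps),('scene',s)):
    P=cloud(n,np.median([a[1] for a in l],0)); np.save(n+'1.npy',P); x,y,z=P.transpose(2,0,1)
    W=np.linalg.norm(P[...,:2]-[.543,-.065],axis=-1)<.16
    psi=.19
    for it in range(2):
        ex=np.array([np.cos(psi),np.sin(psi)]);ey=np.array([-ex[1],ex[0]])
        q=(P[...,:2]-[.543,-.065]);bx=q@ex*1e3;by=q@ey*1e3
        for nm,m in(('hook',W&(z>.156)&(z<.163)&(by<-60)),('cup',W&(z>.156)&(z<.163)&(by>60)),('lid',W&(z>.134)&(z<.1385)&(abs(by)<72)&(bx>-60)),('pad',W&(z>.1388)&(z<.1425)&(abs(by)<20)&(abs(bx)<30))):
            if m.sum()<5: print(nm,m.sum());continue
            X,Y=bx[m],by[m]; print(n,nm,m.sum(),'x',np.percentile(X,[1,5,50,95,99]).round(1),'y',np.percentile(Y,[1,5,50,95,99]).round(1),'z',np.median(z[m]).round(4),cv2.minAreaRect(np.c_[X,Y].astype(np.float32)))
        break
print(robot.get_state()['tool_pos'],robot.get_state()['tool_rot'])
E
```

```text
top hook 143 x [-17.8 -16.7  -0.4  15.8  17.5] y [-103.7 -103.2  -96.6  -89.9  -84.8] z 0.1597 ((-0.6571903228759766, -93.82256317138672), (36.55839538574219, 22.947376251220703), 6.898619651794434)
top cup 273 x [-14.3 -12.3   2.1  15.9  18.3] y [ 69.7  70.9  85.1 127.9 132.9] z 0.1599 ((4.606639862060547, 100.83661651611328), (64.60279846191406, 33.67317581176758), 83.81891632080078)
top lid 1710 x [-43.4 -35.4  -2.3  34.2  41.5] y [-67.3 -62.6  -4.3  51.3  56.4] z 0.1373 ((-0.6580581665039062, -5.84710693359375), (127.5755615234375, 89.14497375488281), 88.58551788330078)
top pad 178 x [-27.6 -22.5   2.   24.2  28.6] y [-18.7 -16.3  -4.6  13.7  18.4] z 0.1399 ((0.736968994140625, 0.07528877258300781), (39.41481018066406, 57.58393096923828), 89.67594146728516)
hook 0
cup 0
scene lid 378 x [-46.6 -43.9 -21.8  18.3  26.9] y [-40.3 -29.3   1.2  47.2  55.1] z 0.1375 ((-24.328636169433594, 1.6748275756835938), (71.18803405761719, 100.62033081054688), 34.15559005737305)
scene pad 119 x [-27.9 -26.9  -2.9  17.2  24.9] y [-19.2 -18.2  -4.7  13.7  18.8] z 0.1399 ((-1.0641651153564453, -0.15845870971679688), (38.62268829345703, 56.879337310791016), 89.1866455078125)
[ 0.44900918 -0.27230338  0.21636948] [-2.18198975e-01  3.13377394e+00 -1.79343148e-04]
```

```bash
python3 - <<'E'
import cv2,numpy as np
a=cv2.imread('pics/t2.png')[160:270,295:445];b=cv2.imread('pics/s3.png')[190:330,300:420]
a=cv2.resize(a,None,fx=4,fy=4,interpolation=cv2.INTER_CUBIC);b=cv2.resize(b,None,fx=440/140,fy=440/140)
cv2.imwrite('pics/c1.png',a)
E
```

```text
(no output)
```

View pics/c1.png

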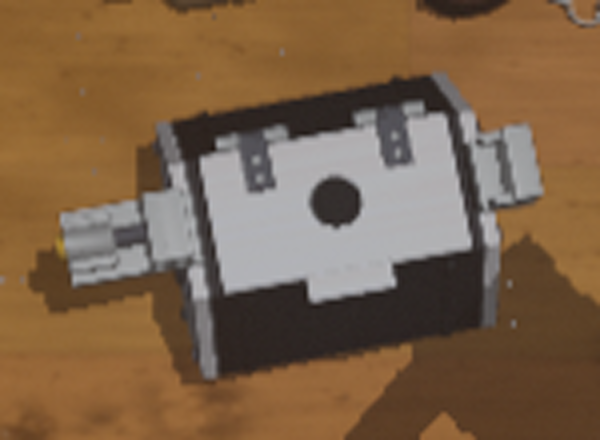

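```bash
cat > fit.py <<'E'
from h import *
def ray(n,uv,z):
    K,D,t,Rm=cam(n); xy=cv2.undistortPoints(np.array(uv,np.float64).reshape(-1,1,2),K,D).reshape(-1,2)
    d=np.c_[xy,np.ones(len(xy))]@Rm.T
    return (t+d*((z-t[2])/d[:,2])[:,None])[:,:2]
E
python3 - <<'E'
from fit import *
g=cv2.imread('pics/t2.png',0)
sub=g[200:222,365:395] # pad
sub=g[196:225,365:395]; w=(sub<100).astype(np.uint8); k=cv2.connectedComponentsWithStats(w); i=1+np.argmax(k[2][1:,4]); print('pad',k[2][i],k[3][i]); pc=k[3][i]+[365,196]
print('pad world',ray('top',[pc],.140))
c=np.array([(200,157),(448,113),(473,247),(222,293)]);uv=(c+.5)/4-.5+[295,160]
w=ray('top',uv,.137);print(w.round(4))
e=[w[0]-w[1],w[3]-w[2]];print([ (np.arctan2(-a[0],a[1]),np.linalg.norm(a)) for a in e], np.linalg.norm(w[0]-w[3]),np.linalg.norm(w[1]-w[2]),w.mean(0))
# scene0/top0 & top1 keepers
for n,f in(('top','top1'),('top','top0'),('scene','scene0')):
    P=np.load(f+'.npy');psi=.18;ex=np.array([np.cos(psi),np.sin(psi)]);ey=np.array([-ex[1],ex[0]]);q=P[...,:2]-[.543,-.065];bx=q@ex*1e3;by=q@ey*1e3;z=P[...,2]
    for nm,m in(('hook',(z>.156)&(z<.164)&(by<-86)&(by>-120)&(abs(bx)<25)),('cup',(z>.1565)&(z<.164)&(by>66)&(by<88)&(abs(bx)<25))):
        X,Y=bx[m],by[m];print(f,nm,m.sum(),'mean',X.mean().round(2),'mid',np.percentile(X,[2,98]).round(1),np.percentile(X,[2,98]).mean().round(2),'y',np.percentile(Y,[2,98]).round(1))
# bar
for f in('top0','scene0'):
    P=np.load(f+'.npy');z=P[...,2];c=np.array([.44,-.277]);th=.14
    for it in range(4):
        a=np.array([np.cos(th),np.sin(th)]);b=np.array([-a[1],a[0]]);q=P[...,:2]-c;u=q@a;v=q@b
        m=(abs(u)<.1)&(abs(v)<.016)&(z>.006)&(z<.016); g=(abs(u)<.035)&(abs(v)<.02)&(z>.03)
        s=np.polyfit(u[m],v[m],1);th+=s[0]; 
        um=np.percentile(u[m],[1,99]);vg=np.percentile(v[m],[2,98])
        c=c+a*um.mean()+b*v[m].mean()
    print(f,'bar c',c.round(4),'th',th,um,vg,'grip',np.percentile(u[g],[2,98]).round(4),np.percentile(v[g],[2,98]).round(4),np.median(z[g]))
E
```

```text
pad [  8   8  12  13 122] [13.54918033 13.99180328]
pad world [[ 0.54481879 -0.07059377]]
[[ 0.5675 -0.0034]
 [ 0.5904 -0.1272]
 [ 0.5228 -0.1388]
 [ 0.4992 -0.0144]]
[(np.float64(0.18347058399481442), np.float64(0.12589608783710277)), (np.float64(0.18780599388640737), np.float64(0.12659909012880763))] 0.06915557055597964 0.0685934454465468 [ 0.54499271 -0.07097624]
top1 hook 140 mean 0.53 mid [-16.6  17.7] 0.55 y [-103.6  -89.6]
top1 cup 165 mean 1.06 mid [-15.   17.3] 1.14 y [69.8 87.7]
top0 hook 131 mean 0.67 mid [-16.9  18.2] 0.66 y [-104.1  -88.3]
top0 cup 150 mean 1.12 mid [-14.8  17.2] 1.19 y [69.9 87.6]
scene0 hook 87 mean -1.4 mid [-18.4  16.8] -0.79 y [-101.4  -87.3]
scene0 cup 81 mean -1.21 mid [-17.3  15.9] -0.7 y [70.2 87.6]
top0 bar c [ 0.4406 -0.2766] th 0.14056846931468123 [-0.08783135  0.08783135] [-0.01088436  0.00917743] grip [-0.0208  0.0229] [-0.0088  0.0074] 0.03723294155955981
scene0 bar c [ 0.4381 -0.2778] th 0.1331692327444154 [-0.08865421  0.0886542 ] [-0.00945001  0.01073048] grip [-0.0221  0.0221] [-0.0075  0.0086] 0.037017350565408336
```

Call:
{"fn": "step_arm", "kwargs": {"motion": [{"dx": -0.96,"dy": -0.47,"dz": -3.5,"rx": 0,"ry": 0,"rz": 0},{"dx": 0,"dy": 0,"dz": -3.8,"rx": 0,"ry": 0,"rz": 0},{"dx": 0,"dy": 0,"dz": -3.8,"rx": 0,"ry": 0,"rz": 0},{"dx": 0,"dy": 0,"dz": -3.8,"rx": 0,"ry": 0,"rz": 0},{"dx": 0,"dy": 0,"dz": -3.4,"rx": 0,"ry": 0,"rz": 0},{"dx": 0,"dy": 0,"dz": -1.5,"rx": 0,"ry": 0,"rz": 0},{"dx": 0,"dy": 0,"dz": 0,"rx": 0,"ry": 0,"rz": 0},{"dx": 0,"dy": 0,"dz": 0,"rx": 0,"ry": 0,"rz": 0}]}}

```text
t: 6.58
tool_pos: [0.4392, -0.2773, 0.0184]
tool_rot: [0.218, -3.133, -0.001]
wrist_force: [-0.0, 0.1, 0.1]
width: 0.0601
grip_force: 0.0
```

Down a further 5 mm and grip.

Call:
{"fn": "step_arm", "kwargs": {"motion": [{"dx": 0,"dy": 0,"dz": -0.5,"rx": 0,"ry": 0,"rz": 0},{"dx": 0,"dy": 0,"dz": 0,"rx": 0,"ry": 0,"rz": 0},{"dx": 0,"dy": 0,"dz": 0,"rx": 0,"ry": 0,"rz": 0},{"dx": 0,"dy": 0,"dz": 0,"rx": 0,"ry": 0,"rz": 0},{"dx": 0,"dy": 0,"dz": 0,"rx": 0,"ry": 0,"rz": 0},{"dx": 0,"dy": 0,"dz": 0,"rx": 0,"ry": 0,"rz": 0}], "fingers": 0, "force": 90}}

```text
t: 7.08
tool_pos: [0.4393, -0.2783, 0.0145]
tool_rot: [-0.216, 3.133, -0.002]
wrist_force: [-0.7, 1.4, 7.6]
width: 0.014
grip_force: 89.2
```

Call:
{"fn": "step_arm", "kwargs": {"motion": [{"dx": 0,"dy": 0,"dz": 3.5,"rx": 0,"ry": 0,"rz": 0},{"dx": 0,"dy": 0,"dz": 4,"rx": 0,"ry": 0,"rz": 0},{"dx": 0,"dy": 0,"dz": 4,"rx": 0,"ry": 0,"rz": 0},{"dx": 0,"dy": 0,"dz": 4,"rx": 0,"ry": 0,"rz": 0},{"dx": 0,"dy": 0,"dz": 4,"rx": 0,"ry": 0,"rz": 0},{"dx": 0,"dy": 0,"dz": 3,"rx": 0,"ry": 0,"rz": 0},{"dx": 0,"dy": 0,"dz": 0,"rx": 0,"ry": 0,"rz": -6.7},{"dx": 0,"dy": 0,"dz": 0,"rx": 0,"ry": 0,"rz": -6.7}]}}

```text
t: 7.75
tool_pos: [0.4392, -0.2782, 0.2408]
tool_rot: [0.158, 3.134, -0.004]
wrist_force: [-1.1, 0.5, -4.5]
width: 0.0141
grip_force: 89.1
```

Call:
{"fn": "step_arm", "kwargs": {"motion": [{"dx": 0.8,"dy": 1.7,"dz": 0,"rx": 0,"ry": 0,"rz": -6.7},{"dx": 0.8,"dy": 1.7,"dz": 0,"rx": 0,"ry": 0,"rz": -6.7},{"dx": 0.8,"dy": 1.7,"dz": 0,"rx": 0,"ry": 0,"rz": -6.7},{"dx": 0.8,"dy": 1.7,"dz": 0,"rx": 0,"ry": 0,"rz": -6.7},{"dx": 0.8,"dy": 1.7,"dz": 0,"rx": 0,"ry": 0,"rz": -6.7},{"dx": 0.8,"dy": 1.7,"dz": 0,"rx": 0,"ry": 0,"rz": -6.7},{"dx": 0.8,"dy": 1.7,"dz": 0,"rx": 0,"ry": 0,"rz": -6.7},{"dx": 0.8,"dy": 1.7,"dz": 0,"rx": 0,"ry": 0,"rz": -6.7}]}}

```text
t: 8.42
tool_pos: [0.503, -0.141, 0.2386]
tool_rot: [1.557, 2.728, -0.0]
wrist_force: [0.2, -0.4, -2.7]
width: 0.0144
grip_force: 89.1
```

Call:
{"fn": "step_arm", "kwargs": {"motion": [{"dx": 0.8,"dy": 1.7,"dz": 0,"rx": 0,"ry": 0,"rz": -6.7},{"dx": 0.8,"dy": 1.7,"dz": 0,"rx": 0,"ry": 0,"rz": -6.7},{"dx": 0.8,"dy": 1.7,"dz": 0,"rx": 0,"ry": 0,"rz": -6.7},{"dx": 0.9,"dy": 1.9,"dz": 0,"rx": 0,"ry": 0,"rz": 0},{"dx": 0,"dy": 0,"dz": 0,"rx": 0,"ry": 0,"rz": 0},{"dx": 0,"dy": 0,"dz": 0,"rx": 0,"ry": 0,"rz": 0}]}}

```text
t: 8.92
tool_pos: [0.5359, -0.0711, 0.2384]
tool_rot: [-2.0, -2.422, 0.0]
wrist_force: [-1.2, -0.4, -3.9]
width: 0.0141
grip_force: 89.0
```

```bash
cat > bar.py <<'E'
from fit import *
import sys
O=np.array([.5445,-.0705]);psi=.181
ex=np.array([np.cos(psi),np.sin(psi)]);ey=np.array([-ex[1],ex[0]])
def measure(n,zmin,save=None,k=3):
    l=[cap(n) for _ in range(k)]
    if save: cv2.imwrite('pics/'+save,l[0][0][:,:,::-1])
    P=cloud(n,np.median([a[1] for a in l],0));z=P[...,2];q=P[...,:2]-O;bx=q@ex;by=q@ey
    m=(abs(bx)<.02)&(abs(by)<.12)&(z>zmin)&((abs(by)>.05))
    # bar top faces: keep near plane fit
    for sgn in(-1,1):
        g=m&(by*sgn>.055)
        zz=np.median(z[g]); 
    A=np.c_[by[m],np.ones(m.sum())];Z=z[m];keep=np.ones(len(Z),bool)
    for _ in range(6):
        s=np.linalg.lstsq(A[keep],Z[keep],rcond=None)[0];keep=abs(Z-A@s)<.004
    X,Y=bx[m][keep],by[m][keep]
    f=np.polyfit(Y,X,1)
    print(n,keep.sum(),'tilt',s.round(4),'x at 0',f[1].round(5),'slope',f[0].round(4),'y ends',np.percentile(Y,[1,99]).round(4),'xspan',np.percentile(X-np.polyval(f,Y),[2,98]).round(4))
    return P
E
python3 - <<'E'
from bar import *
for n in('top','scene'): np.save(n+'2.npy',measure(n,.19,n+'3.png'))
s=robot.get_state();print(s['tool_pos'],s['tool_rot'],(np.array(s['tool_pos'])[:2]-O)@np.c_[ex,ey])
E
```

```text
top 191 tilt [-0.0975  0.5951] x at 0 0.0018 slope 0.0509 y ends [-0.0814  0.0807] xspan [-0.0164  0.0126]Traceback (most recent call last):
  File "<stdin>", line 2, in <module>
  File "bar.py", line 18, in measure
    f=np.polyfit(Y,X,1)
    raise TypeError("expected non-empty vector for x")
TypeError: expected non-empty vector for x
```

```bash
python3 - <<'E'
from h import *
a=cv2.imread('pics/top3.png')[150:290,280:450];p,_=cap('scene','scene3.png');b=cv2.imread('pics/scene3.png')[170:310,250:420]
cv2.imwrite('pics/c2.png',np.vstack([cv2.resize(i,None,fx=2.1,fy=2.1) for i in(a,b)]))
E
```

```text
(no output)
```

View pics/c2.png

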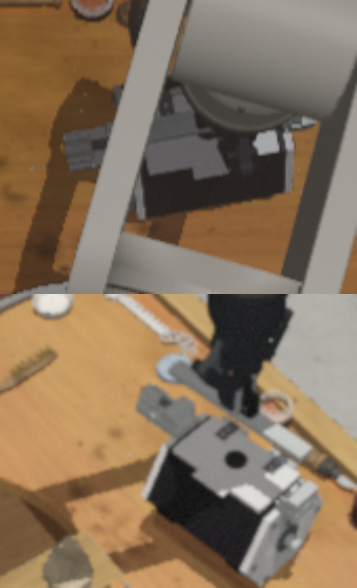

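```bash
python3 - <<'E'
s=open('bar.py').read()
s=s.replace("def measure(n,zmin,save=None,k=3)","def measure(n,zmin,save=None,k=3,zmax=.26)").replace("(z>zmin)&((abs(by)>.05))","(z>zmin)&(z<zmax)&((abs(by)>.035))").replace("    for sgn in(-1,1):\n        g=m&(by*sgn>.055)\n        zz=np.median(z[g]); \n","").replace("    for _ in range(6):","    s=np.array([0,np.median(Z)])\n    for _ in range(6):\n        keep=abs(Z-A@s)<.006").replace("abs(bx)<.02","abs(bx)<.025")
open('bar.py','w').write(s)
E
python3 - <<'E'
from bar import *
for n in('scene','top'): np.save(n+'2.npy',measure(n,.215,zmax=.25,k=2))
s=robot.get_state();print(s['tool_pos'],s['tool_rot'],(np.array(s['tool_pos'])[:2]-O)@np.c_[ex,ey])
E
```

```text
scene 340 tilt [0.0044 0.2347] x at 0 -0.01172 slope -0.0131 y ends [-0.09    0.0866] xspan [-0.0086  0.0115]
top 138 tilt [-0.0076  0.2351] x at 0 -0.00846 slope -0.0091 y ends [0.0351 0.0602] xspan [-0.0092  0.0103]
[ 0.53574755 -0.07209167  0.23828151] [-2.00296505e+00 -2.42013892e+00  1.23760331e-04] [-8.89598899e-03  9.88740676e-06]
```

Call:
{"fn": "step_arm", "kwargs": {"motion": [{"dx": 0.61,"dy": -0.7,"dz": 0,"rx": 0,"ry": 0,"rz": -0.7},{"dx": 0.61,"dy": -0.7,"dz": 0,"rx": -3.94,"ry": -0.72,"rz": 0},{"dx": 0,"dy": 0,"dz": -1.5,"rx": -3.94,"ry": -0.72,"rz": 0},{"dx": 0,"dy": 0,"dz": -1.5,"rx": 0,"ry": 0,"rz": 0},{"dx": 0,"dy": 0,"dz": 0,"rx": 0,"ry": 0,"rz": 0},{"dx": 0,"dy": 0,"dz": 0,"rx": 0,"ry": 0,"rz": 0},{"dx": 0,"dy": 0,"dz": 0,"rx": 0,"ry": 0,"rz": 0}]}}

```text
t: 10.05
tool_pos: [0.5484, -0.0863, 0.2091]
tool_rot: [1.947, 2.323, -0.135]
wrist_force: [-0.2, -0.4, -2.6]
width: 0.014
grip_force: 89.0
```

```bash
python3 - <<'E'
s=open('bar.py').read()
s=s.replace("    s=np.array([0,np.median(Z)])","    s=s0 if s0 is not None else np.array([0,np.median(Z)])").replace("zmax=.26","zmax=.26,s0=None")
s+='''
def tcp():
    s=robot.get_state();T=np.array(s['tool_pos']);Rm=R.from_rotvec(s['tool_rot']).as_matrix()
    b=np.r_[(T[:2]-O)@np.c_[ex,ey],T[2]]*1e3;F=np.array(s['wrist_force'])
    lon=Rm[:,0]*np.sign(Rm[:2,0]@ey)
    print('t',s['t'],'tcp b',b.round(1),'tiltdown',np.arcsin(-lon[2]).round(4),'yaw-psi',(np.arctan2(-lon[0],lon[1])-psi).round(4),'F b',np.r_[F[:2]@np.c_[ex,ey],F[2]].round(1),'w',s['width'],s['grip_force'])
'''
open('bar.py','w').write(s)
E
python3 - <<'E'
from bar import *
tcp()
P=measure('scene',.165,zmax=.235,k=3,s0=np.array([-.14,.2025]),save='scene4.png')
z=P[...,2];q=P[...,:2]-O;bx=q@ex*1e3;by=q@ey*1e3
for nm,m in(('hook',(z>.156)&(z<.164)&(by<-84)&(by>-120)&(abs(bx)<25)),('cup',(z>.1565)&(z<.1635)&(by>73)&(by<94)&(abs(bx)<25))):
    X=bx[m];print(nm,m.sum(),X.mean(),np.percentile(X,[2,98])) if m.sum()>5 else 0
E
```

```text
t 10.05 tcp b [  1.  -16.3 209.1] tiltdown 0.1397 yaw-psi -0.0056 F b [-0.3 -0.4 -2.6] w 0.01397805370755251 89.01281476020813
scene 340 tilt [-0.1402  0.2033] x at 0 -0.00148 slope 0.007 y ends [-0.1063  0.069 ] xspan [-0.0096  0.0114]
hook 81 -3.0831670537639555 [-19.6394067   15.56748524]
cup 80 -3.9845763522689195 [-18.07858681  12.61250096]
```

Call:
{"fn": "step_arm", "kwargs": {"motion": [{"dx": 0,"dy": 0,"dz": -1.5,"rx": 0,"ry": 0,"rz": 0.3},{"dx": 0,"dy": 0,"dz": -1.5,"rx": 0,"ry": 0,"rz": 0},{"dx": 0,"dy": 0,"dz": -0.6,"rx": 0,"ry": 0,"rz": 0},{"dx": 0,"dy": 0,"dz": -0.36,"rx": 0,"ry": 0,"rz": 0},{"dx": 0,"dy": 0,"dz": 0,"rx": 0,"ry": 0,"rz": 0},{"dx": 0,"dy": 0,"dz": 0,"rx": 0,"ry": 0,"rz": 0}]}}

```text
t: 10.7
tool_pos: [0.5483, -0.0861, 0.1694]
tool_rot: [1.94, 2.328, -0.135]
wrist_force: [-0.0, 0.0, -3.8]
width: 0.0144
grip_force: 89.2
```

```bash
python3 - <<'E'
from bar import *
tcp()
E
```

```text
t 10.7 tcp b [  0.9 -16.  169.4] tiltdown 0.1401 yaw-psi 0.0001 F b [-0.   0.  -3.8] w 0.014355910331542883 89.15961384773254
```

Call:
{"fn": "step_arm", "kwargs": {"motion": [{"dx": -0.06,"dy": 0.35,"dz": 0,"rx": 0,"ry": 0,"rz": 0},{"dx": -0.06,"dy": 0.35,"dz": 0,"rx": 0,"ry": 0,"rz": 0},{"dx": -0.07,"dy": 0.35,"dz": 0,"rx": 0,"ry": 0,"rz": 0},{"dx": -0.06,"dy": 0.35,"dz": 0,"rx": 0,"ry": 0,"rz": 0},{"dx": 0,"dy": 0,"dz": 0,"rx": 0,"ry": 0,"rz": 0}]}}

```text
t: 11.12
tool_pos: [0.5455, -0.0711, 0.1689]
tool_rot: [1.94, 2.329, -0.135]
wrist_force: [0.4, -0.1, -3.1]
width: 0.0145
grip_force: 89.2
```

```bash
python3 - <<'E'
from bar import *
tcp()
E
```

```text
t 11.1167 tcp b [  0.8  -0.8 168.9] tiltdown 0.1397 yaw-psi 0.0009 F b [ 0.4 -0.2 -3.1] w 0.014473408360818767 89.15886282920837
```

Call:
{"fn": "step_arm", "kwargs": {"motion": [{"dx": -0.04,"dy": 0.25,"dz": 0,"rx": 0,"ry": 0,"rz": 0},{"dx": -0.05,"dy": 0.25,"dz": 0,"rx": 0,"ry": 0,"rz": 0},{"dx": 0,"dy": 0,"dz": 0,"rx": 0,"ry": 0,"rz": 0},{"dx": 0,"dy": 0,"dz": 0,"rx": 0,"ry": 0,"rz": 0}]}}

```text
t: 11.45
tool_pos: [0.5448, -0.0672, 0.1688]
tool_rot: [1.94, 2.328, -0.136]
wrist_force: [0.2, -5.1, -2.9]
width: 0.0141
grip_force: 89.2
```

```bash
python3 - <<'E'
from bar import *
tcp()
E
```

```text
t 11.45 tcp b [  0.8   3.2 168.8] tiltdown 0.1405 yaw-psi 0.0003 F b [-0.7 -5.1 -2.9] w 0.014129891461534825 89.17014956474304
```

Call:
{"fn": "step_arm", "kwargs": {"motion": [{"dx": -0.05,"dy": 0.25,"dz": 0,"rx": 0,"ry": 0,"rz": 0},{"dx": -0.04,"dy": 0.25,"dz": 0,"rx": 0,"ry": 0,"rz": 0},{"dx": -0.05,"dy": 0.25,"dz": 0,"rx": 0,"ry": 0,"rz": 0},{"dx": -0.04,"dy": 0.25,"dz": 0,"rx": 0,"ry": 0,"rz": 0},{"dx": -0.02,"dy": 0.12,"dz": 0,"rx": 0,"ry": 0,"rz": 0},{"dx": 0,"dy": 0,"dz": 0,"rx": 0,"ry": 0,"rz": 0},{"dx": 0,"dy": 0,"dz": 0,"rx": 0,"ry": 0,"rz": 0}]}}

```text
t: 12.03
tool_pos: [0.5428, -0.0566, 0.169]
tool_rot: [1.94, 2.327, -0.136]
wrist_force: [0.8, -10.0, -2.1]
width: 0.0143
grip_force: 89.2
```

```bash
python3 - <<'E'
from bar import *
tcp()
P=measure('scene',.13,zmax=.21,k=2,s0=np.array([-.14,.168]),save='scene5.png')
E
```

```text
t 12.0333 tcp b [  0.9  14.  169. ] tiltdown 0.1415 yaw-psi -0.0 F b [-1.  -9.9 -2.1] w 0.014319815550909354 89.16733145713806
scene 309 tilt [-0.1127  0.1685] x at 0 -0.00275 slope -0.0304 y ends [-0.0762  0.119 ] xspan [-0.0116  0.0116]
```

Call:
{"fn": "step_arm", "kwargs": {"motion": [{"dx": 0.01,"dy": -0.06,"dz": -0.31,"rx": 1.98,"ry": 0.36,"rz": 0},{"dx": 0.01,"dy": -0.06,"dz": -0.31,"rx": 1.98,"ry": 0.36,"rz": 0},{"dx": 0,"dy": 0,"dz": 0,"rx": 0,"ry": 0,"rz": 0},{"dx": 0,"dy": 0,"dz": 0,"rx": 0,"ry": 0,"rz": 0}]}}

```text
t: 12.47
tool_pos: [0.5431, -0.0583, 0.1626]
tool_rot: [1.977, 2.369, -0.069]
wrist_force: [0.6, -9.7, -0.6]
width: 0.014
grip_force: 89.4
```

```bash
python3 - <<'E'
from bar import *
tcp()
E
```

```text
t 12.4667 tcp b [  0.8  12.3 162.6] tiltdown 0.0708 yaw-psi -0.0009 F b [-1.1 -9.7 -0.6] w 0.014004143443358576 89.37203049659729
```

Call:
{"fn": "step_arm", "kwargs": {"motion": [{"dx": 0.01,"dy": -0.06,"dz": -0.31,"rx": 1.98,"ry": 0.36,"rz": 0},{"dx": 0.01,"dy": -0.06,"dz": -0.31,"rx": 1.98,"ry": 0.36,"rz": 0},{"dx": 0,"dy": 0,"dz": 0,"rx": 0,"ry": 0,"rz": 0},{"dx": 0,"dy": 0,"dz": 0,"rx": 0,"ry": 0,"rz": 0}]}}

```text
t: 12.8
tool_pos: [0.5433, -0.0595, 0.1563]
tool_rot: [2.012, 2.411, 0.001]
wrist_force: [1.6, -9.0, -2.9]
width: 0.0143
grip_force: 89.5
```

```bash
python3 - <<'E'
from bar import *
tcp()
P=measure('scene',.13,zmax=.18,k=2,s0=np.array([0,.153]),save='scene6.png')
E
```

```text
t 12.8 tcp b [  0.8  11.  156.3] tiltdown 0.0006 yaw-psi -0.0009 F b [-0.  -9.1 -2.9] w 0.014253143141806058 89.50626611709595
scene 355 tilt [-0.0186  0.1538] x at 0 -0.00334 slope -0.0207 y ends [-0.0955  0.1184] xspan [-0.0166  0.0168]
```

Call:
{"fn": "step_arm", "kwargs": {"motion": [{"dx": 0,"dy": 0,"dz": -0.05,"rx": 0,"ry": 0,"rz": 0},{"dx": 0.05,"dy": -0.25,"dz": 0,"rx": 0,"ry": 0,"rz": 0},{"dx": 0.04,"dy": -0.25,"dz": 0,"rx": 0,"ry": 0,"rz": 0},{"dx": 0.05,"dy": -0.25,"dz": 0,"rx": 0,"ry": 0,"rz": 0},{"dx": 0,"dy": 0,"dz": 0,"rx": 0,"ry": 0,"rz": 0},{"dx": 0,"dy": 0,"dz": 0,"rx": 0,"ry": 0,"rz": 0}]}}

```text
t: 13.4
tool_pos: [0.5446, -0.0664, 0.156]
tool_rot: [2.011, 2.412, 0.001]
wrist_force: [-0.0, -6.0, -1.7]
width: 0.0139
grip_force: 89.5
```

```bash
python3 - <<'E'
from bar import *
tcp()
p,_=cap('scene');cv2.imwrite('pics/c3.png',cv2.resize(p[190:300,300:420,::-1],None,fx=5,fy=5,interpolation=cv2.INTER_CUBIC))
E
```

```text
t 13.4 tcp b [  0.9   4.  156. ] tiltdown 0.0004 yaw-psi -0.0002 F b [-1.1 -5.9 -1.7] w 0.013896494612358739 89.46968793869019
```

View pics/c3.png

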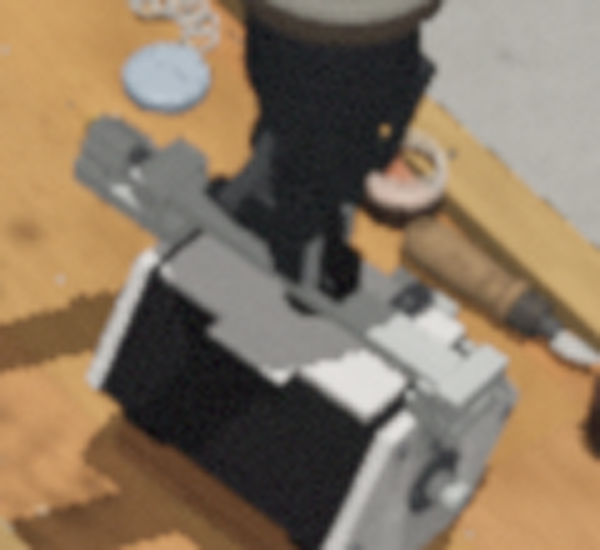

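Call:
{"fn": "step_arm", "kwargs": {"motion": [{"dx": 0.03,"dy": -0.13,"dz": 0,"rx": 0,"ry": 0,"rz": 0},{"dx": 0.02,"dy": -0.12,"dz": -0.05,"rx": 0,"ry": 0,"rz": 0},{"dx": 0,"dy": 0,"dz": 0,"rx": 0,"ry": 0,"rz": 0},{"dx": 0,"dy": 0,"dz": 0,"rx": 0,"ry": 0,"rz": 0}]}}

```text
t: 13.78
tool_pos: [0.5449, -0.0676, 0.1558]
tool_rot: [-2.011, -2.413, -0.003]
wrist_force: [-3.2, 4.0, 5.5]
width: 0.0143
grip_force: 90.3
```

```bash
python3 - <<'E'
from bar import *
tcp()
E
```

```text
t 13.7833 tcp b [  1.    2.8 155.8] tiltdown -0.0017 yaw-psi 0.0006 F b [-2.4  4.5  5.5] w 0.014329354865834991 90.30929446220398
```

Call:
{"fn": "step_arm", "kwargs": {"motion": [{"dx": 0,"dy": 0,"dz": 0,"rx": 0,"ry": 0,"rz": 0},{"dx": 0,"dy": 0,"dz": 0,"rx": 0,"ry": 0,"rz": 0},{"dx": 0,"dy": 0,"dz": 0,"rx": 0,"ry": 0,"rz": 0},{"dx": 0,"dy": 0,"dz": 0,"rx": 0,"ry": 0,"rz": 0}], "fingers": 4.5}}

```text
t: 14.12
tool_pos: [0.545, -0.0682, 0.1553]
tool_rot: [-2.011, -2.413, -0.002]
wrist_force: [-0.2, -0.8, 0.4]
width: 0.0449
grip_force: 0.0
```

Call:
{"fn": "step_arm", "kwargs": {"motion": [{"dx": 0,"dy": 0,"dz": 2,"rx": 0,"ry": 0,"rz": 0},{"dx": 0,"dy": 0,"dz": 4,"rx": 0,"ry": 0,"rz": 0},{"dx": 0,"dy": 0,"dz": 4,"rx": 0,"ry": 0,"rz": 0},{"dx": -2,"dy": 3.5,"dz": 0,"rx": 0,"ry": 0,"rz": 0},{"dx": -2,"dy": 3.5,"dz": 0,"rx": 0,"ry": 0,"rz": 0},{"dx": -2,"dy": 3.5,"dz": 0,"rx": 0,"ry": 0,"rz": 0},{"dx": -2,"dy": 3.5,"dz": 0,"rx": 0,"ry": 0,"rz": 0},{"dx": -2,"dy": 3.5,"dz": 0,"rx": 0,"ry": 0,"rz": 0}]}}

```text
t: 14.78
tool_pos: [0.4437, 0.108, 0.2554]
tool_rot: [2.012, 2.413, 0.002]
wrist_force: [0.5, 1.0, 0.1]
width: 0.0452
grip_force: 0.0
```

Call:
{"fn": "step_arm", "kwargs": {"motion": [{"dx": -2,"dy": 3.5,"dz": 0,"rx": 0,"ry": 0,"rz": 0},{"dx": -2,"dy": 3.5,"dz": 0,"rx": 0,"ry": 0,"rz": 0},{"dx": 0,"dy": 4,"dz": 0,"rx": 0,"ry": 0,"rz": 0},{"dx": 0,"dy": 4,"dz": 0,"rx": 0,"ry": 0,"rz": 0},{"dx": 0,"dy": 0,"dz": 0,"rx": 0,"ry": 0,"rz": 0},{"dx": 0,"dy": 0,"dz": 0,"rx": 0,"ry": 0,"rz": 0},{"dx": 0,"dy": 0,"dz": 0,"rx": 0,"ry": 0,"rz": 0}]}}

```text
t: 15.37
tool_pos: [0.4049, 0.2567, 0.2551]
tool_rot: [-2.01, -2.414, -0.001]
wrist_force: [1.3, -0.8, -0.0]
width: 0.0448
grip_force: 0.0
```

```bash
python3 - <<'E'
from bar import *
tcp()
for n in('top','scene'):
    P=measure(n,.145,zmax=.159,k=3,s0=np.array([0,.152]),save=n+'7.png')
    z=P[...,2];q=P[...,:2]-O;bx=q@ex*1e3;by=q@ey*1e3
    for nm,m in(('-y',(by>-75)&(by<-30)),('+y',(by<70)&(by>30))):
        m=m&(abs(bx)<14)&(z>.147)&(z<.158);print(n,nm,m.sum(),'x',bx[m].mean().round(2),np.percentile(bx[m],[2,98]).round(1),'z',np.median(z[m]).round(4))
    for nm,m in(('hook',(z>.156)&(z<.164)&(by<-82)&(by>-115)&(abs(bx)<25)),('cup',(z>.1565)&(z<.164)&(by>70)&(by<94)&(abs(bx)<25)),('grip',(z>.172)&(z<.185)&(abs(by)<40)&(abs(bx)<25))):
        X=bx[m];Y=by[m];print(n,nm,m.sum(),X.mean().round(2),np.percentile(X,[2,98]).round(1),'y',np.percentile(Y,[2,98]).round(1),np.median(z[m]))
a=cv2.imread('pics/top7.png')[170:260,300:440]
cv2.imwrite('pics/c4.png',cv2.resize(a,None,fx=5,fy=5,interpolation=cv2.INTER_CUBIC))
E
```

```text
t 15.3667 tcp b [-78.5 347.  255.1] tiltdown -0.0004 yaw-psi 0.001 F b [ 1.1 -1.  -0. ] w 0.04478155241510568 0.0
top 601 tilt [0.0029 0.1533] x at 0 0.00062 slope 0.0051 y ends [-0.0857  0.1184] xspan [-0.017   0.0137]
top -y 241 x 0.1 [-9.5 10.2] z 0.1522
top +y 212 x 1.97 [-7.7 11.9] z 0.1527
top hook 137 0.28 [-17.2  17.3] y [-98.1 -84.3] 0.1597962888462312
top cup 143 0.77 [-15.4  17. ] y [78.3 93.7] 0.1605718746640834
top grip 197 1.17 [-5.9  9.4] y [-21.6  22.3] 0.17925427250844028
scene 401 tilt [0.003 0.153] x at 0 -0.00215 slope -0.0056 y ends [-0.095   0.1189] xspan [-0.0163  0.0164]
scene -y 162 x -0.85 [-10.4  10.3] z 0.1528
scene +y 129 x -1.07 [-9.4 10.2] z 0.1529
scene hook 86 -1.75 [-18.9  14.7] y [-95.4 -82.4] 0.16037128258954425
scene cup 77 -2.77 [-18.6  14.7] y [78.7 93.9] 0.16051159272282645
scene grip 140 -1.5 [-8.4  8.1] y [-21.6  21.7] 0.17935006181139734
```

View pics/c4.png

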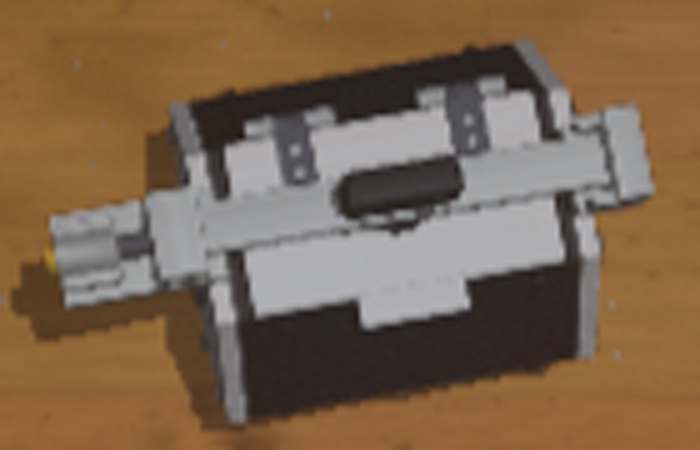

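```bash
python3 -c "
from workcell import ticket
print(ticket.close_job())"
```

```text
the job is handed in; nothing more can be done
None
```

The lid is shut and the bar is locked across it: the last images show it level, one end in the spring cup (pushed back about 3 mm), the other under the hook lip. I handed the job in at about 15.5 s; no verdict was returned.

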